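Free the seized clamp and lever the cover

TASK

The clamp knob on the dry block has seized: take hold of it, rock it to and fro in small arcs until it breaks free, then turn it counter-clockwise until its steel tongue is well clear of the cover and let go. The flat opener has slid handle-first under the low riser: draw it out by its blade, lay it down, take it again by its handle and with the blade in the notch at the front lever the cover up until it stands open by itself at about 40 degrees or more. Then lay the opener flat on the open worktop and leave the cup, the timer and the bottle standing where they are.

Things in the scene. Friction and masses are not known exactly. Their poses are not given: they have to be found in the camera images.
- dry_block: White bench instrument, fixed, 130 (x) x 200 (y) x 60 mm high without knob. Origin: centre of its underside on the worktop; x points from its front (robot side) to its back, y to the left, z up. Right part (y -100 to -22 mm): tower, flat top 60 mm high, carries the knob. Left part: open well under the grey cover, with the pry notch at its front.
- knob_grip (a point): Middle of the clamp knob's grip, 91 mm above the worktop, on its vertical axis. The grip is a black upright bar 70 mm long, 14 mm thick, 74 to 100 mm above the worktop; its length runs along this point's y, so fingers close along its x. A steel tongue 12 mm wide, 69 to 73 mm above the worktop, points from the axis along +y for 60 mm; at joint value 0 its end lies over the cover.
- clamp_knob (a joint): Knob angle, rad, + counter-clockwise from above, -0.45 to 1.5, starts near 0. Seized: gives about 0.24 each way to hard stops; more torque does not help. Each full swing to one stop and then to the other loosens it; after 2 to 4 swings each way (the last clockwise one gives further; take it to -0.3) it turns freely counter-clockwise (0.2 N m). Tongue clear of the cover from 1.05. Stays where left.
- cover (a joint): Angle of the hinged cover, rad; 0 is shut, grows as the front edge rises, up to 1.3. It cannot rise while the tongue lies over it. Its stiff hinge (it weighs 100 g, about 1.5 N at the front edge lifts it) holds it wherever it is left.
- cover_hinge (a point): Middle of the cover's hinge line, fixed on the dry block, 60 mm above the worktop; the hinge line runs along the dry block's y axis. The cover is a flat grey plate 126 mm from hinge to front edge, 118 mm wide, 6 mm thick, its underside level with the hinge line.
- notch (a point): Middle of the mouth of the pry notch, below the middle of the cover's front edge, fixed on the dry block, 53.5 mm above the worktop. The notch is a gap open to the front, 72 mm wide, 13 mm high (from a ledge at 47 mm to the shut cover's underside at 60 mm) and 21 mm deep along the dry block's +x.
- opener: Loose flat opener, 170 mm long, 120 g, lying flat. Origin: underside of the handle's middle; x axis along the tool towards the blade tip, z up. Black handle: x -45 to 45 mm, 24 mm wide (y), 16 mm thick (z 0 to 16). Steel blade: x 45 to 125 mm, 20 mm wide, 3 mm thick, at z 6.5 to 9.5 mm. At the start the handle lies under the riser and the blade sticks out.
- riser: Fixed low steel riser, 170 (x) x 150 (y) x 32 mm high, with a slide box on it (top 64 mm above the worktop, at least 50 mm back from the edge over the blade). Origin: centre of its footprint on the worktop. It is a tunnel open at its +y and -y ends, 28 mm clear height, side walls at x +-83 mm; the opener's blade sticks out at the -y end, whose edge is at y -75 mm.
- cup: Loose specimen cup with lid, 64 mm across, 66 mm high, bystander. Origin: centre of its underside.
- timer: Loose kitchen-type timer, 66x66x19 mm, lying, bystander. Origin: centre of its underside.
- bottle: Loose reagent bottle, 62 mm across, 118 mm high, bystander. Origin: centre of its underside.

How it is judged:
On the way, in this order (a step that is already met when the one before it is completed fails the run):
1. the knob has broken free and is turned at least 1.1 rad counter-clockwise (value of joint clamp_knob above 1.1 rad), for 0.1 s.
2. the cover is raised by the opener while the fingers hold the opener's handle (value of joint cover above 0.15 rad and contact force between opener and cover above 0.2 N and contact force between the fingers and opener_c0 above 1 N), for 0.1 s.
At the end, for the whole second after the job is handed in: The knob stands at 1.05 rad or more, the cover stands open by itself at 0.6 rad (34 degrees) or more, and the opener lies flat and still on the worktop (underside within 6 mm of it, tilted less than 0.1 rad), its handle's middle more than 120 mm from the riser's centre (value of joint clamp_knob above 1.05 rad and value of joint cover above 0.6 rad and height (world z) of opener below 0.006 m and angle between opener's own z axis and vertical below 0.1 rad and linear speed of opener below 0.02 m/s and horizontal distance between opener and riser above 0.12 m); the robot touches nothing.
It fails at once if the cup, the timer or the bottle is moved more than 30 mm (distance of any of cup, timer, bottle from where it was at the start of the episode above 0.03 m).
It also fails if it takes over 72 s, if anything falls off the work surface, if the arm or the gripper's body presses on something with over 40 N, if the wrist force passes 120 N, or if a joint passes its speed limit or range.

ROBOT

A 6-joint arm with a two-finger parallel gripper is mounted at the origin on a cart in front of the work surface, level with it; the furniture and walls round the work are solid. World frame = base frame: x ahead of the robot, y to its left, z up, the work surface at z = 0. Lengths are in m, angles in rad, forces in N, time in s.
With the tool pointing down it reaches from about 0.375 to 0.975 m from the base axis. Payload 3.8 kg.
Tool frame: the origin (TCP) lies at the very end of the fingers, on their centre line; the grasp point (between the pads) lies 19 mm behind it (r.pinch_z is the distance from the TCP to the grasp point, in m); y points along the fingers, z is the direction in which the jaws open and shut, and the axes are right-handed (so a half turn about y gives the same grasp; the last joint's range is limited). The gripper opens to 88 mm and grips with 3 to 60 N. Pads are 18 mm wide; open, the fingers measure 123 mm over their backs; the gripper's body (75 mm by 187 mm) begins 45 mm behind the grasp point.
Start: joints at [1.249, 0.264, 1.604, -0, 1.274, -0.037], TCP at [0.19, 0.648, 0.239] pointing down, gripper open.
Joint ranges: [-2.63, 2.63], [-0.94, 2.18], [0.31, 2.57], [-1.31, 4.45], [0, 2.66], [-2.55, 2.55]. Speed limits (rad/s): [2.57, 2.57, 3.14, 3.14, 3.14, 3.14].

INTERFACE

Orientations are given as a unit quaternion [x, y, z, w].
In Python, from station import r, snapshot, camera_params, order, boxes_of, outline_of, pinpoint gives the robot as it stands.
- The arm moves only by the tool apply_moves, never from a script. Its arguments are lists of equal length, an entry for each row: "xyz": the shift along the tool's x, y, z in units of 50 mm (1.0 is 50 mm), a list of three; "delta_rot": the turn, a rotation vector about the tool's x, y, z in degrees, a list of three; "hand": the finger opening in mm, from 0 to 88.1. In form: {"xyz": [[x, y, z], ...], "delta_rot": [[wx, wy, wz], ...], "hand": [hand, ...]}. A call has 1 to 10 rows; each row is the pose to reach, as a shift and turn from the pose commanded when the call began, along the tool's axes at that moment; what a row does not reach only later rows make up. A row lasts 1/8 s, in which the tool goes at most 62.5 mm and 10.7 degrees, less where a joint would pass 70% of its speed; a pose out of reach is approached as far as the arm can. A call with a gripper value outside its range is refused whole. The fingers move at their own pace and stop on an object; "force" is the grip in N (left out, the last holds). Time passes only in rows, so rows that repeat a pose let the fingers close. It gives the time, the measured TCP pose, the force and the opening at its end, in the units of the state.
- r.sense(): the state, without advancing time (a new reading comes with each control period).
- snapshot(name): name is "scene" or "top" or "wrist"; returns the picture (480x640x3 uint8, blue, green, red); there is no depth.
- camera_params(name): a dict with "fx", "fy", "cx", "cy" (pixels), "rvec" (rotation vector, rad) and "tvec" (3), from world to camera coordinates, as OpenCV has them. Camera axes: x right, y down, z forward; pixel columns grow to the right and rows downward; lengths in m; the calibration is good to about 2 mm. A picture is of the moment at which its call begins: read the wrist's pose just before it. camera_params takes no time and is no camera call; for the wrist camera it gives the pose at the moment of the call.
- order.job_done(): hands the job in, once; it reports no verdict.
Trained networks look in the newest picture that a camera, given by its name, has taken for a name from the list of things; names that differ only in an ending like _2 or _b are one class to them, and where a whole thing is asked for, a point or a joint stands for the part that bears it (a point fixed in the world has none). Each returns a list of dicts, best first, with "p" (0 to 1); they miss things now and then, are a little off and sometimes report something else, mostly with a low value. They report only what shows in the picture. A call takes as long as a camera call.
- boxes_of(target, camera): "location" ([x, y, z] in m, in the coordinates of the camera as it stood for that picture, good to about 4 mm: the middle of the surface that is visible of it).
- outline_of(target, camera): "region" (480x640 bool, what is visible of it).
- pinpoint(target, camera): "location" ([x, y, z] in m, in the coordinates of the camera as it stood for that picture, good to about 4 mm: a listed point, or the origin of a listed thing).
The state is a dict: "clock": time; "joint_pos": joint angles; "dq": joint speeds; "joint_efforts": joint torques, N m; "tcp_pos": TCP position; "tcp_rot": TCP orientation; "ft_force": force on the tool from outside, world axes, zero at the start; "moment": the same for the moment, N m; "grip_width": finger opening in m.
Only numpy, scipy, OpenCV 4.12 (cv2) and the standard library are available. Lean on these libraries where they do the work, as an engineer would, in place of code of your own. Each camera call takes 0.05 s, during which the arm holds its last target.

## Working session

There is one attempt and no reset: what is moved stays moved. The work goes in short steps, Python scripts to look and compute and a tool call to move; the robot and the scene stay as the last step left them, time stands still between calls to the robot, and variables do not carry over. Pictures are saved under pics/ and viewed, and the job is handed in when it is done.

Besides the shell and the picture viewer there is one more tool, called after "Request:" by a JSON object that holds its "fn" and its "kwargs", one argument or row to a line. apply_moves: Moves the arm, as the interface text tells. Its arguments: {"type":"object","properties":{"xyz":{"type":"array"},"delta_rot":{"type":"array"},"hand":{"type":"array"},"force":{"type":"number"}},"required":["xyz","delta_rot","hand"]}

```bash
ls; mkdir -p pics; cat > h.py <<'E'
import numpy as np,cv2
from scipy.spatial.transform import Rotation as R
from station import r,snapshot,camera_params,order,boxes_of,outline_of,pinpoint
def w(cam,p):
    c=camera_params(cam);M=R.from_rotvec(np.ravel(c['rvec'])).as_matrix()
    return M.T@(np.array(p)-np.ravel(c['tvec']))
def proj(cam,P):
    c=camera_params(cam);K=np.array([[c['fx'],0,c['cx']],[0,c['fy'],c['cy']],[0,0,1]])
    return cv2.projectPoints(np.array(P,float).reshape(-1,1,3),np.ravel(c['rvec']),np.ravel(c['tvec']),K,None)[0].reshape(-1,2)
E
python3 - <<'E'
from h import *
np.set_printoptions(precision=4,suppress=True)
print(r.sense())
for c in ['scene','top']:
    cv2.imwrite(f'pics/{c}0.png',snapshot(c))
    for n in ['dry_block','knob_grip','cover_hinge','notch','opener','riser','cup','timer','bottle']:
        o=pinpoint(n,c)
        print(c,n,[(round(x['p'],2),w(c,x['location'])) for x in o[:2]])
print(r.sense()['clock'])
E
```

```text
pics
{'clock': 0.0, 'joint_pos': array([ 1.2491,  0.2647,  1.6054, -0.    ,  1.2737, -0.0369]), 'dq': array([-0.0005, -0.0004,  0.0014, -0.0003,  0.0002,  0.0003]), 'joint_efforts': array([ -0.0004, -50.2125, -35.687 ,   0.0728,   0.0295,  -0.0002]), 'tcp_pos': array([0.1894, 0.6471, 0.2374]), 'tcp_rot': array([ 0.7007, -0.1005,  0.1002, -0.6992]), 'ft_force': array([ 0.1779,  0.2504, -0.709 ]), 'moment': array([-0.0552, -0.0057, -0.0181]), 'grip_width': 0.0879381252384657}
scene dry_block [(0.83, array([ 0.6442, -0.1945,  0.0009]))]
scene knob_grip [(0.63, array([ 0.6269, -0.2539,  0.0926]))]
scene cover_hinge [(0.94, array([ 0.7074, -0.1709,  0.0621]))]
scene notch [(0.97, array([ 0.5805, -0.1455,  0.0503]))]
scene opener [(0.68, array([0.4893, 0.2725, 0.0047]))]
scene riser [(0.75, array([0.5031, 0.2941, 0.0002]))]
scene cup [(0.82, array([ 0.469 , -0.3905, -0.0004])), (0.27, array([ 0.5804, -0.1456,  0.05  ]))]
scene timer [(0.84, array([ 0.3935, -0.2788, -0.0021]))]
scene bottle [(0.65, array([0.6801, 0.131 , 0.0009]))]
top dry_block [(0.98, array([ 0.6364, -0.2012, -0.0039]))]
top knob_grip [(0.75, array([ 0.6309, -0.2546,  0.0904]))]
top cover_hinge [(0.61, array([ 0.7016, -0.1703,  0.0581]))]
top notch [(0.56, array([ 0.5777, -0.1439,  0.0532]))]
top opener []
top riser [(0.96, array([ 0.5018,  0.2936, -0.0001]))]
top cup [(0.77, array([ 0.4636, -0.3932,  0.0011]))]
top timer [(0.74, array([ 0.3922, -0.2787,  0.0023]))]
top bottle [(0.63, array([0.6752, 0.1352, 0.0012]))]
1.0
```

View pics/scene0.png

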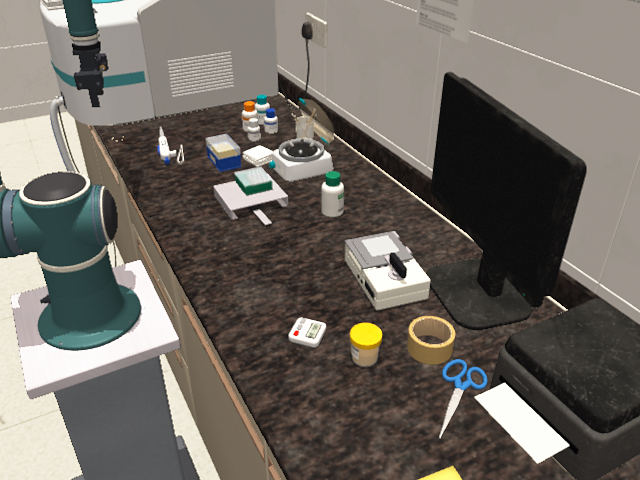

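View pics/top0.png

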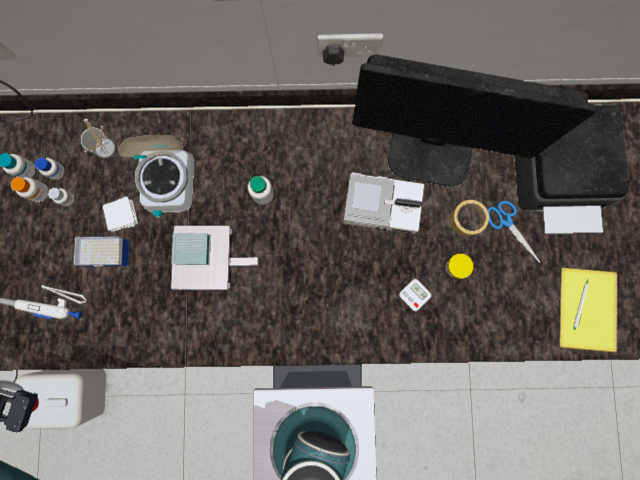

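```bash
python3 - <<'E'
from h import *
np.set_printoptions(precision=4,suppress=True)
im=snapshot('top');sc=snapshot('scene')
def back(cam,uv,z):
    c=camera_params(cam);M=R.from_rotvec(np.ravel(c['rvec'])).as_matrix();o=-M.T@np.ravel(c['tvec'])
    d=M.T@np.array([(uv[0]-c['cx'])/c['fx'],(uv[1]-c['cy'])/c['fy'],1]);return o+d*(z-o[2])/d[2]
for n,z in [('opener',.0095),('clamp_knob',.1),('cover',.066)]:
    o=outline_of(n,'top')
    for x in o[:1]:
        m=x['region'].astype(np.uint8);ct=max(cv2.findContours(m,0,2)[0],key=cv2.contourArea)
        b=cv2.boxPoints(cv2.minAreaRect(ct));print(n,x['p'],m.sum());print(np.array([back('top',q,z) for q in b]))
# block fit points
loc=np.array([[0,0],[-65,39],[62,39],[0,-61]])/1000
print('cam',R.from_rotvec(np.ravel(camera_params('top')['rvec'])).as_matrix(),camera_params('top')['tvec'],camera_params('top')['fx'])
def crop(im,x0,x1,y0,y1,s): return cv2.resize(im[y0:y1,x0:x1],None,fx=s,fy=s,interpolation=cv2.INTER_CUBIC)
cv2.imwrite('pics/tb.png',crop(im,330,440,160,245,7))
cv2.imwrite('pics/to.png',crop(im,160,280,210,300,6))
cv2.imwrite('pics/sb.png',crop(sc,330,440,225,310,7))
E
```

```text
opener 0.65 208
[[0.5009 0.2215 0.0095]
 [0.4996 0.1453 0.0095]
 [0.4805 0.1453 0.0095]
 [0.4818 0.2213 0.0095]]
clamp_knob 0.55 263
[[ 0.6177 -0.1939  0.1   ]
 [ 0.6421 -0.1974  0.1   ]
 [ 0.6297 -0.2922  0.1   ]
 [ 0.6053 -0.2884  0.1   ]]
cover 0.71 2060
[[ 0.5861 -0.0874  0.066 ]
 [ 0.7123 -0.108   0.066 ]
 [ 0.6927 -0.2267  0.066 ]
 [ 0.5671 -0.2045  0.066 ]]
cam [[-0.0162 -0.9999 -0.0039]
 [-0.9899  0.0166 -0.1411]
 [ 0.1412  0.0016 -0.99  ]] [-0.022   0.5488  1.2833] 494.3203022750312
```

View pics/tb.png

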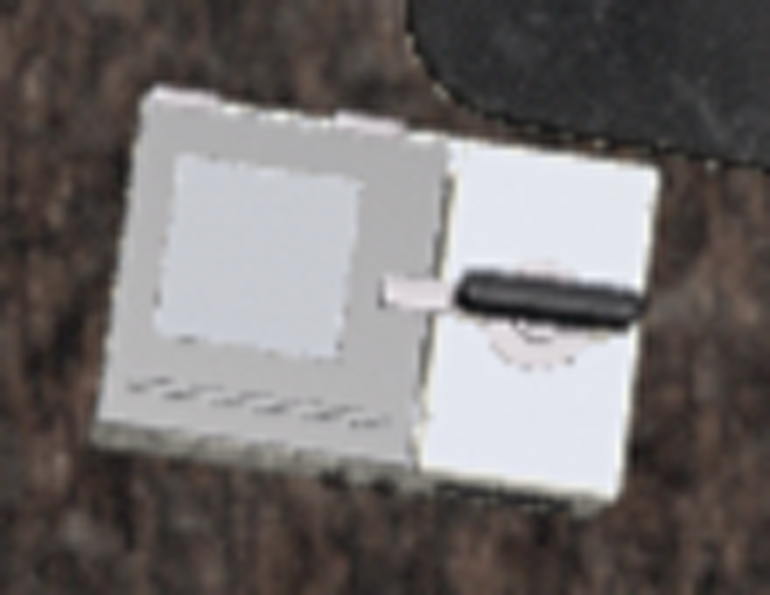

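View pics/to.png

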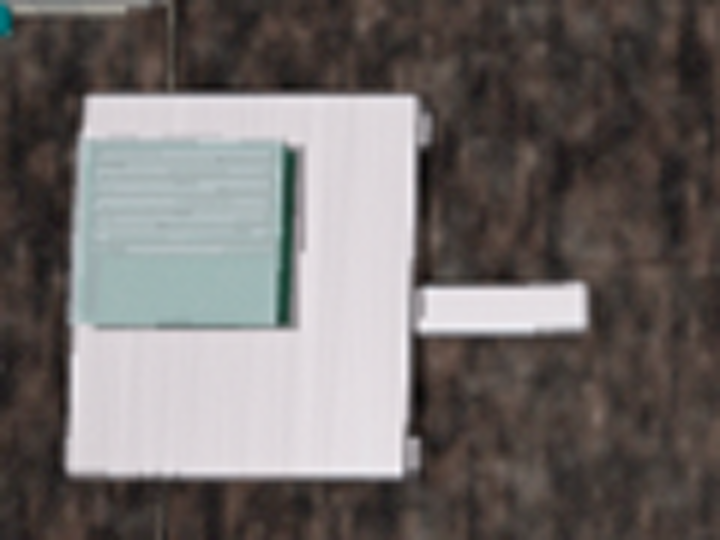

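View pics/sb.png

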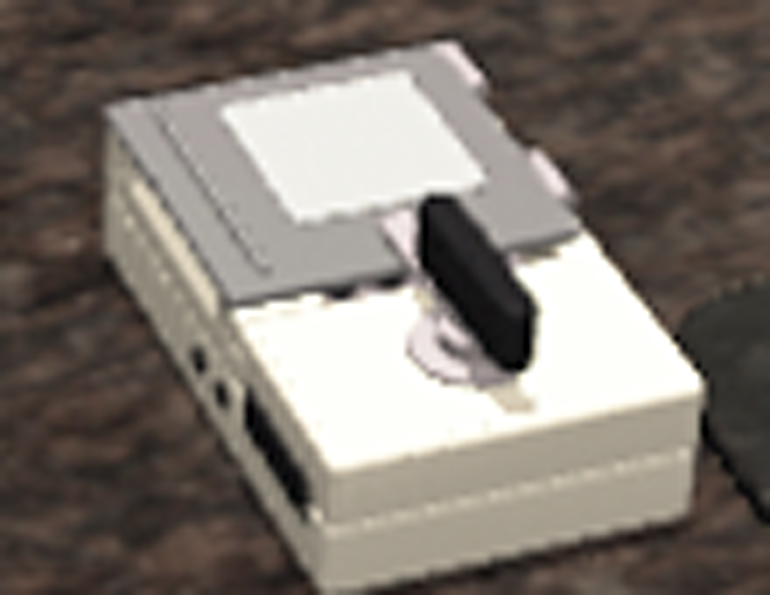

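```bash
cat >> h.py <<'E'
np.set_printoptions(precision=4,suppress=True)
def back(cam,uv,z):
    c=camera_params(cam);M=R.from_rotvec(np.ravel(c['rvec'])).as_matrix();o=-M.T@np.ravel(c['tvec'])
    d=M.T@np.array([(uv[0]-c['cx'])/c['fx'],(uv[1]-c['cy'])/c['fy'],1]);return o+d*(z-o[2])/d[2]
def Rdown(yaw):
    # jaw (tool z) horizontal at angle yaw, tool y down
    z=np.array([np.cos(yaw),np.sin(yaw),0]);y=np.array([0,0,-1.]);x=np.cross(y,z)
    return np.stack([x,y,z],1)
def rows(targets,cmd=None):
    """targets: list of (pos, Rmat)"""
    s=r.sense()
    p0,R0=(s['tcp_pos'],R.from_quat(s['tcp_rot']).as_matrix()) if cmd is None else cmd
    for p,Rm in targets:
        print('xyz',np.round(R0.T@(np.array(p)-p0)/.05,3),'rot',np.round(np.degrees(R.from_matrix(R0.T@Rm).as_rotvec()),2))
E
python3 - <<'E'
from h import *
s=r.sense();print(s['clock']);print(R.from_quat(s['tcp_rot']).as_matrix())
print('knob',back('top',(408.9,202.7),.1),back('top',(330+455/7,160+290/7),.1),back('top',(330+648/7,160+310/7),.1))
for z in (.08,.15,.3): print(z,back('top',(356,125),z),back('top',(440,140),z),back('top',(548,157),z))
# scene
print('scene bottom edge',[back('scene',(435,185),z) for z in (.08,.15,.3)],[back('scene',(545,300),z) for z in (.08,.15)])
m=np.array(back('top',(330+145/7,160+90/7),.066)); print('cover corner',m)
E
```

```text
1.25
[[ 0.9597 -0.      0.2809]
 [-0.2809  0.      0.9597]
 [-0.     -1.      0.    ]]
knob [ 0.6241 -0.2575  0.1   ] [ 0.6281 -0.2218  0.1   ] [ 0.6194 -0.2924  0.1   ]
0.08 [ 0.8428 -0.1283  0.08  ] [ 0.7971 -0.3508  0.08  ] [ 0.7454 -0.634   0.08  ]
0.15 [ 0.8162 -0.1231  0.15  ] [ 0.7731 -0.3332  0.15  ] [ 0.7242 -0.6008  0.15  ]
0.3 [ 0.7593 -0.1118  0.3   ] [ 0.7216 -0.2957  0.3   ] [ 0.6788 -0.5297  0.3   ]
scene bottom edge [array([0.9345, 0.0074, 0.08  ]), array([ 0.8506, -0.0905,  0.15  ]), array([ 0.6707, -0.3003,  0.3   ])] [array([ 0.8366, -0.493 ,  0.08  ]), array([ 0.7612, -0.5474,  0.15  ])]
cover corner [ 0.7151 -0.1118  0.066 ]
```

```bash
python3 - <<'E'
from h import *
rows([((.6275,-.2555,.2),Rdown(-.13))])
E
```

```text
xyz [ 13.48    0.774 -14.878] rot [ 0.   81.13 -0.  ]
```

Request:
{"fn": "apply_moves", "kwargs": {
  "xyz": [
    [13.48,0.75,-14.88],
    [13.48,0.75,-14.88],
    [13.48,0.75,-14.88],
    [13.48,0.75,-14.88],
    [13.48,0.75,-14.88],
    [13.48,0.75,-14.88],
    [13.48,0.75,-14.88],
    [13.48,0.75,-14.88],
    [13.48,0.75,-14.88],
    [13.48,0.75,-14.88]
  ],
  "delta_rot": [
    [0,81.1,0],
    [0,81.1,0],
    [0,81.1,0],
    [0,81.1,0],
    [0,81.1,0],
    [0,81.1,0],
    [0,81.1,0],
    [0,81.1,0],
    [0,81.1,0],
    [0,81.1,0]
  ],
  "hand": [60,60,60,60,60,60,60,60,60,60]
}}

```text
clock: 2.5
tcp_pos: [0.4628, 0.0839, 0.2159]
tcp_rot: [0.466, -0.531, 0.532, -0.467]
ft_force: [0.9, -0.6, 0.0]
grip_width: 0.0598
```

```bash
python3 - <<'E'
from h import *
rows([((.6275,-.2555,.2),Rdown(-.13))])
E
```

```text
xyz [6.305 0.321 4.143] rot [-0.09  0.02 -0.03]
```

Request:
{"fn": "apply_moves", "kwargs": {
  "xyz": [
    [6.1,0.3,4],
    [6.1,0.3,4],
    [6.1,0.3,4],
    [6.1,0.3,4],
    [6.1,0.3,4],
    [6.1,0.3,4],
    [6.1,0.3,4],
    [6.1,0.3,4]
  ],
  "delta_rot": [
    [0,0,0],
    [0,0,0],
    [0,0,0],
    [0,0,0],
    [0,0,0],
    [0,0,0],
    [0,0,0],
    [0,0,0]
  ],
  "hand": [60,60,60,60,60,60,60,60]
}}

```text
clock: 3.5
tcp_pos: [0.6205, -0.2422, 0.2]
tcp_rot: [-0.466, 0.532, -0.531, 0.466]
ft_force: [-1.1, 0.5, -0.5]
grip_width: 0.0596
```

```bash
python3 - <<'E'
from h import *
s=r.sense();print(s['tcp_pos'],s['dq'])
cv2.imwrite('pics/w1.png',snapshot('wrist'))
c0=camera_params('wrist')
for n in ['knob_grip','notch','cover_hinge','dry_block']:
    print(n,[(round(x['p'],2),w('wrist',x['location'])) for x in pinpoint(n,'wrist')[:2]])
o=outline_of('clamp_knob','wrist')
for x in o[:1]:
    m=x['region'].astype(np.uint8);ct=max(cv2.findContours(m,0,2)[0],key=cv2.contourArea)
    b=cv2.boxPoints(cv2.minAreaRect(ct));print(b,np.array([back('wrist',q,.1) for q in b]))
rows([((.6275,-.2555,.2),Rdown(-.13))])
E
```

```text
[ 0.6205 -0.2422  0.2   ] [ 0.0216 -0.0201  0.0196  0.0002  0.0008  0.0002]
knob_grip [(0.74, array([ 0.6265, -0.2513,  0.0971]))]
notch [(0.73, array([ 0.5736, -0.1448,  0.053 ])), (0.32, array([ 0.6267, -0.2533,  0.0945]))]
cover_hinge [(0.87, array([ 0.7048, -0.1659,  0.06  ]))]
dry_block [(0.63, array([ 0.6363, -0.1915, -0.0024]))]
[[316. 171.]
 [341. 171.]
 [341. 299.]
 [316. 299.]] [[ 0.6253 -0.1908  0.1   ]
 [ 0.6421 -0.1929  0.1   ]
 [ 0.6318 -0.2882  0.1   ]
 [ 0.613  -0.2858  0.1   ]]
xyz [0.264 0.018 0.168] rot [-0.03  0.11  0.  ]
```

View pics/w1.png

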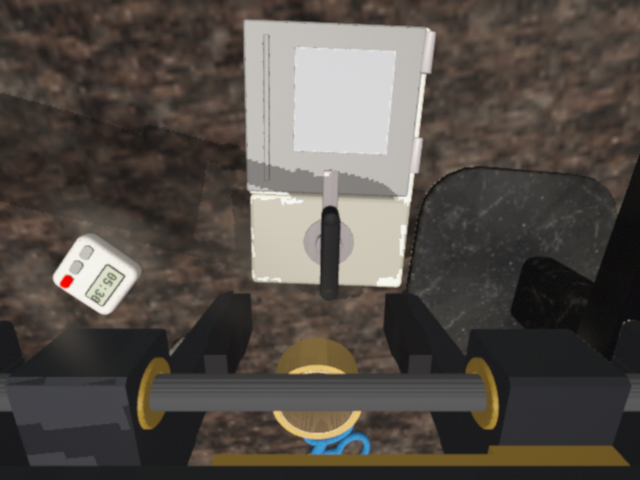

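```bash
python3 - <<'E'
from h import *
print(back('wrist',(330,252),.1),back('wrist',(328,242),.062),back('wrist',(330,207),.1),back('wrist',(330,297),.1))
# block corners
for q,z in [((250,200),.06),((253,280),.06),((401,287),.06),((408,193),.06),((246,20),.066),((248,190),.066),((409,195),.066),((427,28),.066)]: print(q,back('wrist',q,z))
rows([((.628,-.254,.2),Rdown(-.13)),((.628,-.254,.073),Rdown(-.13))])
E
```

```text
[ 0.6279 -0.2496  0.1   ] [ 0.6269 -0.2544  0.062 ] [ 0.6318 -0.2166  0.1   ] [ 0.6237 -0.2855  0.1   ]
(250, 200) [ 0.5689 -0.2118  0.06  ]
(253, 280) [ 0.5585 -0.2812  0.06  ]
(401, 287) [ 0.6849 -0.3041  0.06  ]
(408, 193) [ 0.6951 -0.2223  0.06  ]
(246, 20) [ 0.5905 -0.0882  0.066 ]
(248, 190) [ 0.5701 -0.2027  0.066 ]
(409, 195) [ 0.6945 -0.2227  0.066 ]
(427, 28) [ 0.7124 -0.1087  0.066 ]
xyz [0.233 0.018 0.174] rot [-0.03  0.11  0.  ]
xyz [0.233 2.558 0.173] rot [-0.03  0.11  0.  ]
```

Request:
{"fn": "apply_moves", "kwargs": {
  "xyz": [
    [0.2,0,0.16],
    [0.2,1,0.16],
    [0.2,1.6,0.16],
    [0.2,1.6,0.16],
    [0.2,1.6,0.16]
  ],
  "delta_rot": [
    [0,0,0],
    [0,0,0],
    [0,0,0],
    [0,0,0],
    [0,0,0]
  ],
  "hand": [60,60,60,60,60]
}}

```text
clock: 4.42
tcp_pos: [0.6287, -0.2541, 0.1217]
tcp_rot: [0.466, -0.531, 0.532, -0.467]
ft_force: [0.3, -0.0, 1.4]
grip_width: 0.06
```

```bash
python3 - <<'E'
from h import *
rows([((.628,-.2525,.073),Rdown(-.13))])
E
```

```text
xyz [-0.031  0.974 -0.019] rot [-0.1   0.03  0.03]
```

Request:
{"fn": "apply_moves", "kwargs": {
  "xyz": [
    [-0.02,0.96,-0.01],
    [-0.02,0.96,-0.01],
    [-0.02,0.96,-0.01],
    [-0.02,0.96,-0.01],
    [-0.02,0.96,-0.01],
    [-0.02,0.96,-0.01]
  ],
  "delta_rot": [
    [0,0,0],
    [0,0,0],
    [0,0,0],
    [0,0,0],
    [0,0,0],
    [0,0,0]
  ],
  "hand": [60,50,8,8,8,8],
  "force": 40
}}

```text
clock: 5.18
tcp_pos: [0.6281, -0.2527, 0.0735]
tcp_rot: [0.466, -0.531, 0.532, -0.467]
ft_force: [-1.7, -0.2, 3.3]
grip_width: 0.0139
```

```bash
python3 - <<'E'
from h import *
print(r.sense())
E
```

```text
{'clock': 5.175, 'joint_pos': array([-0.4194,  0.4039,  1.7413,  0.0002,  0.9943, -0.2898]), 'dq': array([-0.0006,  0.0024,  0.0027, -0.0008,  0.0031,  0.0018]), 'joint_efforts': array([ -0.1334, -50.7901, -29.6147,  -0.0421,   0.0946,  -0.1455]), 'tcp_pos': array([ 0.6281, -0.2527,  0.0735]), 'tcp_rot': array([ 0.4662, -0.5307,  0.532 , -0.4669]), 'ft_force': array([-1.7076, -0.2391,  3.3032]), 'moment': array([-0.0375,  0.2901, -0.0713]), 'grip_width': 0.013902081581400405}
```

Request:
{"fn": "apply_moves", "kwargs": {
  "xyz": [
    [0,0,0],
    [0,0,0],
    [0,0,0]
  ],
  "delta_rot": [
    [0,-9,0],
    [0,-17,0],
    [0,-17,0]
  ],
  "hand": [8,8,8]
}}

```text
clock: 5.55
tcp_pos: [0.6273, -0.2523, 0.0734]
tcp_rot: [-0.539, 0.457, -0.457, 0.54]
ft_force: [-1.6, 1.5, 6.2]
grip_width: 0.0143
```

```bash
cat >> h.py <<'E'
def st():
    s=r.sense();M=R.from_quat(s['tcp_rot']).as_matrix()
    print(s['clock'],s['tcp_pos'],'yaw',np.arctan2(M[1,2],M[0,2]),'F',s['ft_force'],'M',s['moment'],'g',s['grip_width'],'q',s['joint_pos'])
E
python3 -c "
from h import *
st()"
```

```text
5.55 [ 0.6273 -0.2523  0.0734] yaw 0.16521947896733793 F [-1.6067  1.4936  6.2272] M [ 0.2035  0.4438 -0.4988] g 0.014292056403680834 q [-0.4195  0.4038  1.7417  0.0008  0.9961 -0.5852]
```

Request:
{"fn": "apply_moves", "kwargs": {
  "xyz": [
    [0,0,0],
    [0,0,0],
    [0,0,0],
    [0,0,0],
    [0,0,0]
  ],
  "delta_rot": [
    [0,10,0],
    [0,20,0],
    [0,30,0],
    [0,36,0],
    [0,36,0]
  ],
  "hand": [8,8,8,8,8]
}}

```text
clock: 6.18
tcp_pos: [0.6292, -0.2523, 0.0735]
tcp_rot: [0.372, -0.6, 0.602, -0.374]
ft_force: [5.5, 1.7, 2.6]
grip_width: 0.0142
```

```bash
python3 -c "
from h import *
st()"
```

```text
6.175 [ 0.6292 -0.2523  0.0735] yaw -0.45909557949043844 F [5.5233 1.6899 2.5986] M [ 0.4208 -0.5443  0.8461] g 0.014185454735586805 q [-0.4183  0.4045  1.7405  0.0006  0.9928  0.0405]
```

Request:
{"fn": "apply_moves", "kwargs": {
  "xyz": [
    [0,0,0],
    [0,0,0],
    [0,0,0],
    [0,0,0],
    [0,0,0],
    [0,0,0],
    [0,0,0],
    [0,0,0],
    [0,0,0],
    [0,0,0]
  ],
  "delta_rot": [
    [0,-10,0],
    [0,-20,0],
    [0,-30,0],
    [0,-36,0],
    [0,-36,0],
    [0,-26,0],
    [0,-16,0],
    [0,-6,0],
    [0,2,0],
    [0,2,0]
  ],
  "hand": [8,8,8,8,8,8,8,8,8,8]
}}

```text
clock: 7.42
tcp_pos: [0.6293, -0.2522, 0.0735]
tcp_rot: [0.361, -0.606, 0.608, -0.364]
ft_force: [6.4, 1.7, 2.8]
grip_width: 0.0144
```

```bash
python3 -c "
from h import *
st()"
```

```text
7.425 [ 0.6293 -0.2522  0.0735] yaw -0.49412039086376086 F [6.3853 1.6875 2.8094] M [ 0.4202 -0.581   0.9293] g 0.014386625123293391 q [-0.4183  0.4045  1.7405  0.0011  0.9926  0.0752]
```

Request:
{"fn": "apply_moves", "kwargs": {
  "xyz": [
    [0,0,0],
    [0,0,0],
    [0,0,0],
    [0,0,0],
    [0,0,0],
    [0,0,0],
    [0,0,0],
    [0,0,0],
    [0,0,0],
    [0,0,0]
  ],
  "delta_rot": [
    [0,-10,0],
    [0,-20,0],
    [0,-30,0],
    [0,-39,0],
    [0,-39,0],
    [0,-29,0],
    [0,-19,0],
    [0,-9,0],
    [0,0,0],
    [0,0,0]
  ],
  "hand": [8,8,8,8,8,8,8,8,8,8]
}}

```text
clock: 8.68
tcp_pos: [0.6295, -0.2523, 0.0734]
tcp_rot: [0.361, -0.606, 0.608, -0.363]
ft_force: [6.0, 1.9, 1.5]
grip_width: 0.0137
```

```bash
python3 -c "
from h import *
st()"
```

```text
8.675 [ 0.6295 -0.2523  0.0734] yaw -0.49559313785729225 F [6.0306 1.9115 1.4527] M [ 0.2839 -0.6548  0.3498] g 0.013715123711695084 q [-0.4185  0.4047  1.7404  0.0013  0.992   0.0764]
```

Request:
{"fn": "apply_moves", "kwargs": {
  "xyz": [
    [0,0,0],
    [0,0,0],
    [0,0,0],
    [0,0,0],
    [0,0,0],
    [0,0,0],
    [0,0,0],
    [0,0,0],
    [0,0,0],
    [0,0,0]
  ],
  "delta_rot": [
    [0,-10,0],
    [0,-20,0],
    [0,-30,0],
    [0,-40,0],
    [0,-50,0],
    [0,-60,0],
    [0,-70,0],
    [0,-80,0],
    [0,-90,0],
    [0,-97,0]
  ],
  "hand": [8,8,8,8,8,8,8,8,8,8]
}}

```text
clock: 9.93
tcp_pos: [0.6238, -0.2543, 0.0733]
tcp_rot: [0.696, -0.132, 0.128, -0.694]
ft_force: [-11.6, -4.1, 11.2]
grip_width: 0.0135
```

```bash
python3 -c "
from h import *
st()
cv2.imwrite('pics/s2.png',cv2.resize(snapshot('scene')[200:330,300:460],None,fx=5,fy=5)[:600])"
```

```text
9.925 [ 0.6238 -0.2543  0.0733] yaw 1.2019965168605213 F [-11.5955  -4.1309  11.1636] M [-0.7291  1.6601 -0.2275] g 0.01352974385557404 q [-0.4218  0.4029  1.7432 -0.0051  1.0007 -1.621 ]
```

View pics/s2.png

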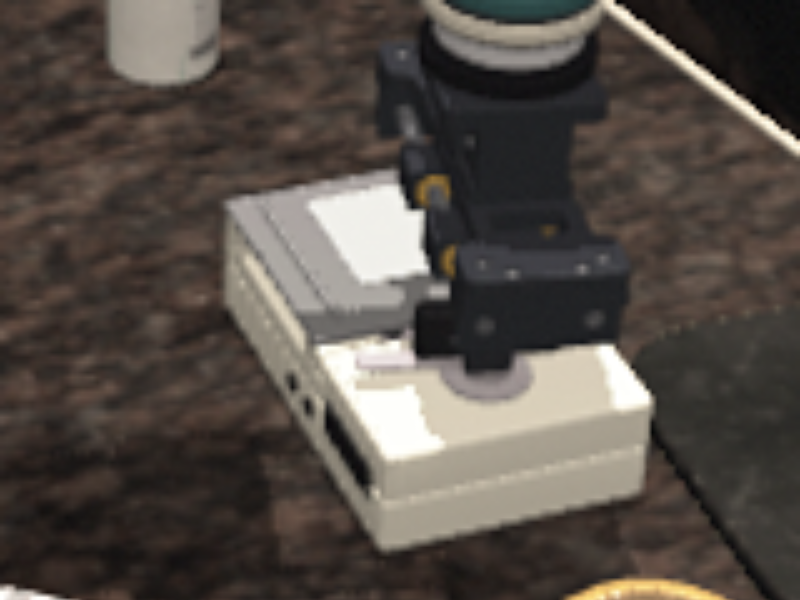

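Request:
{"fn": "apply_moves", "kwargs": {
  "xyz": [
    [0,0,0],
    [0,0,0],
    [0,0,0],
    [0,-1.2,0],
    [0,-2.4,0],
    [0,-2.5,0]
  ],
  "delta_rot": [
    [0,0,0],
    [0,0,0],
    [0,0,0],
    [0,0,0],
    [0,0,0],
    [0,0,0]
  ],
  "hand": [40,50,50,50,60,60]
}}

```text
clock: 10.72
tcp_pos: [0.631, -0.2537, 0.2044]
tcp_rot: [0.696, -0.127, 0.135, -0.694]
ft_force: [0.5, -0.2, 0.8]
grip_width: 0.0595
```

```bash
python3 -c "
from h import *
st()
cv2.imwrite('pics/w2.png',snapshot('wrist'))
rows([((.5,.15,.2),Rdown(1.2)),((.5,.15,.2),Rdown(0)),((.49,.165,.16),Rdown(0))])"
```

```text
10.725 [ 0.631  -0.2537  0.2044] yaw 1.1974218187199523 F [ 0.4721 -0.1685  0.8047] M [-0.0439  0.0312  0.0096] g 0.05951559821956062 q [-0.4189  0.2878  1.6381  0.      1.2043 -1.6164]
xyz [-5.354 -0.005  6.561] rot [ 0.02 -0.15  0.42]
xyz [-5.354 -0.005  6.561] rot [-0.24 68.6   0.38]
xyz [-5.656  0.793  6.768] rot [-0.24 68.6   0.38]
```

View pics/w2.png

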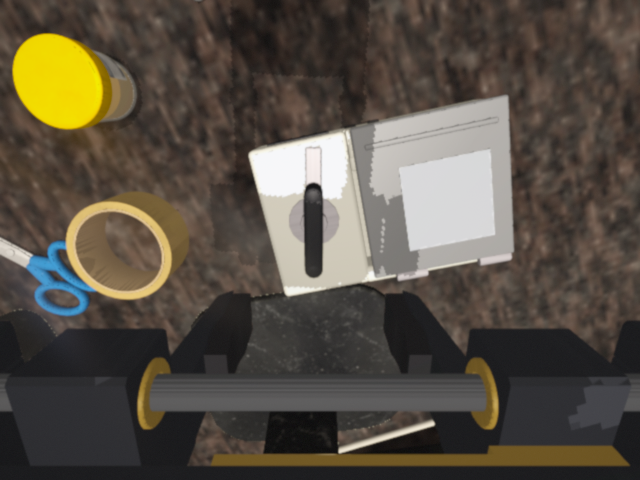

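Request:
{"fn": "apply_moves", "kwargs": {
  "xyz": [
    [-5.65,0.8,6.75],
    [-5.65,0.8,6.75],
    [-5.65,0.8,6.75],
    [-5.65,0.8,6.75],
    [-5.65,0.8,6.75],
    [-5.65,0.8,6.75],
    [-5.65,0.8,6.75],
    [-5.65,0.8,6.75],
    [-5.65,0.8,6.75],
    [-5.65,0.8,6.75]
  ],
  "delta_rot": [
    [0,68.6,0],
    [0,68.6,0],
    [0,68.6,0],
    [0,68.6,0],
    [0,68.6,0],
    [0,68.6,0],
    [0,68.6,0],
    [0,68.6,0],
    [0,68.6,0],
    [0,68.6,0]
  ],
  "hand": [50,50,50,50,50,50,50,50,50,50]
}}

```text
clock: 12.02
tcp_pos: [0.4878, 0.1638, 0.1569]
tcp_rot: [0.5, -0.5, 0.5, -0.5]
ft_force: [-0.1, -0.2, 0.3]
grip_width: 0.05
```

```bash
python3 -c "
from h import *
st()
cv2.imwrite('pics/w3.png',snapshot('wrist'))
o=outline_of('opener','wrist')
for x in o[:1]:
    m=x['region'].astype(np.uint8);ct=max(cv2.findContours(m,0,2)[0],key=cv2.contourArea)
    b=cv2.boxPoints(cv2.minAreaRect(ct));print(x['p'],b,np.array([back('wrist',q,.0095) for q in b]))
rows([((.49,.168,.15),Rdown(0)),((.49,.168,.003),Rdown(0))])"
```

```text
12.025 [0.4878 0.1638 0.1569] yaw -0.0004038240997777285 F [-0.125  -0.1978  0.344 ] M [-0.1183  0.1132  0.0266] g 0.050039678018747064 q [ 0.276   0.0286  2.0297 -0.0007  1.0841  0.2768]
0.79 [[307.9186 156.0341]
 [331.2074 155.6523]
 [332.6386 242.9567]
 [309.3498 243.3385]] [[0.4796 0.2203 0.0095]
 [0.4981 0.2205 0.0095]
 [0.5    0.1476 0.0095]
 [0.4801 0.1473 0.0095]]
xyz [-0.088  0.146  0.037] rot [-0.   -0.11  0.02]
xyz [-0.09   3.086  0.037] rot [-0.   -0.11  0.02]
```

View pics/w3.png

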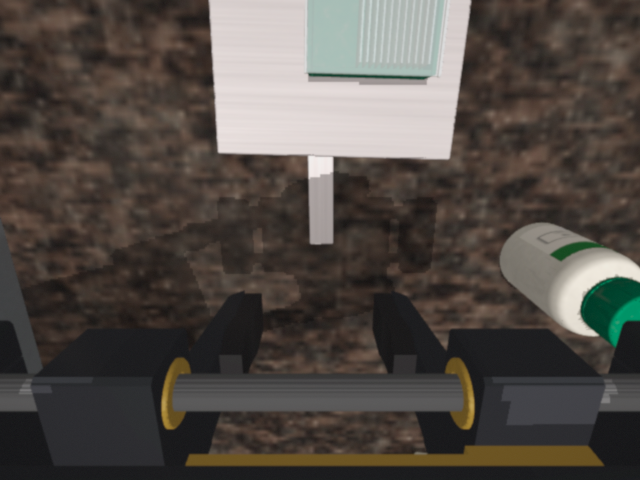

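Request:
{"fn": "apply_moves", "kwargs": {
  "xyz": [
    [-0.08,1,0.03],
    [-0.08,2,0.03],
    [-0.08,2.7,0.03],
    [-0.08,2.95,0.03],
    [-0.08,3,0.03]
  ],
  "delta_rot": [
    [0,0,0],
    [0,0,0],
    [0,0,0],
    [0,0,0],
    [0,0,0]
  ],
  "hand": [50,50,50,50,50],
  "force": 30
}}

```text
clock: 12.75
tcp_pos: [0.4894, 0.1682, 0.0072]
tcp_rot: [-0.5, 0.5, -0.5, 0.499]
ft_force: [0.8, 1.2, 0.6]
grip_width: 0.05
```

```bash
python3 -c "
from h import *
st()
rows([((.49,.168,.003),Rdown(0))])"
```

```text
12.75 [0.4894 0.1682 0.0072] yaw -0.0015192162941855564 F [0.7842 1.2049 0.6429] M [-0.1015  0.0649  0.007 ] g 0.04996228941225308 q [ 0.283   0.234   2.1247 -0.0001  0.7835  0.2846]
xyz [0.005 0.085 0.012] rot [ 0.03 -0.09  0.01]
```

Request:
{"fn": "apply_moves", "kwargs": {
  "xyz": [
    [0,0.07,0],
    [0,0.07,0],
    [0,0.07,0],
    [0,0.07,0],
    [0.3,0.07,0],
    [0.8,0.07,0],
    [1.4,0.07,0],
    [2.0,0.07,0],
    [2.6,0.07,0],
    [2.8,0.07,0]
  ],
  "delta_rot": [
    [0,0,0],
    [0,0,0],
    [0,0,0],
    [0,0,0],
    [0,0,0],
    [0,0,0],
    [0,0,0],
    [0,0,0],
    [0,0,0],
    [0,0,0]
  ],
  "hand": [40,15,15,15,15,15,15,15,15,15]
}}

```text
clock: 14.0
tcp_pos: [0.4887, 0.0274, 0.004]
tcp_rot: [-0.499, 0.501, -0.501, 0.499]
ft_force: [-1.2, 1.7, 1.5]
grip_width: 0.019
```

```bash
python3 -c "
from h import *
st()
cv2.imwrite('pics/w4.png',snapshot('wrist'))
print([(x['p'],w('wrist',x['location'])) for x in pinpoint('opener','wrist')])
"
```

```text
14.0 [0.4887 0.0274 0.004 ] yaw -0.0026782277123602143 F [-1.2151  1.7481  1.4886] M [0.2853 0.0312 0.007 ] g 0.0190117062919684 q [0.005  0.1933 2.1847 0.0003 0.7636 0.0074]
[(0.62, array([0.4831, 0.1337, 0.0027]))]
```

View pics/w4.png

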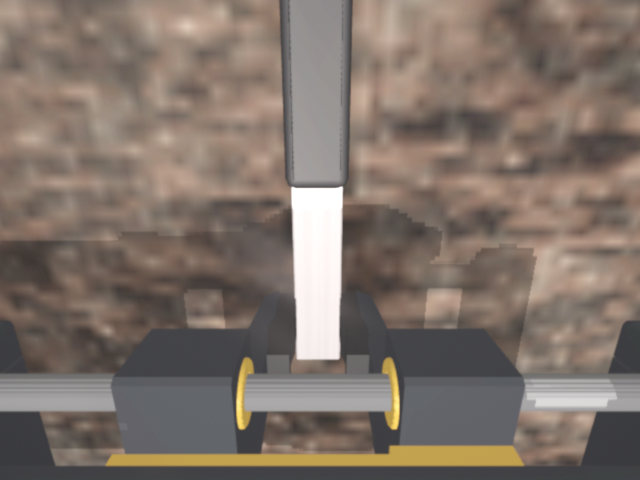

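Request:
{"fn": "apply_moves", "kwargs": {
  "xyz": [
    [0,0,0],
    [0,0,0],
    [0,0,0],
    [-0.5,0,0],
    [-1.1,0.02,0],
    [-1.55,0.03,0],
    [-1.55,0.03,0],
    [-1.55,0.03,0],
    [-1.55,0.03,0],
    [-1.55,0.03,0]
  ],
  "delta_rot": [
    [0,0,0],
    [0,0,0],
    [0,0,0],
    [0,0,0],
    [0,0,0],
    [0,0,0],
    [0,0,0],
    [0,0,0],
    [0,0,0],
    [0,0,0]
  ],
  "hand": [50,50,50,50,50,50,15,15,15,15],
  "force": 60
}}

```text
clock: 15.35
tcp_pos: [0.4889, 0.1059, 0.0023]
tcp_rot: [-0.5, 0.5, -0.5, 0.5]
ft_force: [-0.3, -0.0, -0.2]
grip_width: 0.0233
```

```bash
python3 -c "
from h import *
st()
cv2.imwrite('pics/t4.png',cv2.resize(snapshot('top')[180:300,190:450],None,fx=3,fy=3))
print([(x['p'],w('top',x['location'])) for x in pinpoint('opener','top')])
print([(x['p'],w('top',x['location'])) for x in pinpoint('notch','top')])
print([(x['p'],w('top',x['location'])) for x in pinpoint('cover_hinge','top')])
o=outline_of('opener','top')
for x in o[:1]:
    m=x['region'].astype(np.uint8);ct=max(cv2.findContours(m,0,2)[0],key=cv2.contourArea)
    b=cv2.boxPoints(cv2.minAreaRect(ct));print(x['p'],b,np.array([back('top',q,.0095) for q in b]))
"
```

```text
15.35 [0.4889 0.1059 0.0023] yaw -0.0012170865660988356 F [-0.3097 -0.0396 -0.1621] M [-0.1495  0.0826  0.0014] g 0.02329127166653801 q [ 0.1635  0.214   2.163  -0.      0.765   0.1647]
[(0.58, array([ 0.4619, -0.3954,  0.0031])), (0.38, array([ 0.7021, -0.1703,  0.0608]))]
[(0.86, array([ 0.5748, -0.147 ,  0.0559]))]
[(0.69, array([ 0.7017, -0.1719,  0.0597])), (0.27, array([ 0.5764, -0.1456,  0.0595]))]
0.53 [[286. 256.]
 [309. 256.]
 [309. 265.]
 [286. 265.]] [[0.5011 0.0664 0.0095]
 [0.5    0.0038 0.0095]
 [0.4755 0.0042 0.0095]
 [0.4765 0.0666 0.0095]]
```

View pics/t4.png

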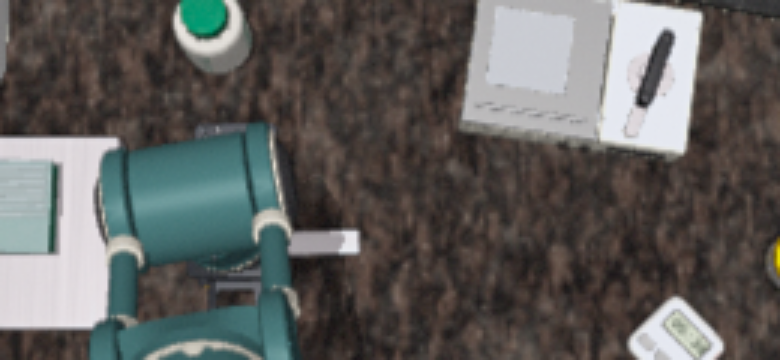

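```bash
python3 -c "
from h import *
rows([((.489,.106,.14),Rdown(0)),((.4485,-.123,.14),Rdown(1.399))])"
```

```text
xyz [ 0.003 -2.754  0.001] rot [ 0.01 -0.04  0.01]
xyz [ 4.583 -2.753 -0.806] rot [  0.02 -80.2    0.  ]
```

Request:
{"fn": "apply_moves", "kwargs": {
  "xyz": [
    [0,-0.6,0],
    [0,-1.6,0],
    [0.6,-2.5,-0.1],
    [1.2,-2.75,-0.2],
    [1.8,-2.75,-0.3],
    [2.4,-2.75,-0.4],
    [3.0,-2.75,-0.55],
    [3.6,-2.75,-0.65],
    [4.2,-2.75,-0.75],
    [4.58,-2.75,-0.8]
  ],
  "delta_rot": [
    [0,0,0],
    [0,0,0],
    [0,-10,0],
    [0,-20,0],
    [0,-30,0],
    [0,-40,0],
    [0,-50,0],
    [0,-60,0],
    [0,-70,0],
    [0,-80.2,0]
  ],
  "hand": [15,15,15,15,15,15,15,15,15,15]
}}

```text
clock: 16.85
tcp_pos: [0.4484, -0.1237, 0.1397]
tcp_rot: [-0.705, 0.059, -0.059, 0.705]
ft_force: [0.0, -0.4, -1.0]
grip_width: 0.0236
```

```bash
python3 -c "
from h import *
st()
im=snapshot('scene')
cv2.imwrite('pics/s5.png',cv2.resize(im[190:330,240:440],None,fx=4,fy=4))
t=snapshot('top')
cv2.imwrite('pics/t5.png',cv2.resize(t[160:310,300:480],None,fx=4,fy=4))
rows([((.4485,-.123,.048),Rdown(1.399))])"
```

```text
16.85 [ 0.4484 -0.1237  0.1397] yaw 1.4042366730344096 F [ 0.0403 -0.3527 -1.0431] M [-0.0272 -0.046   0.0153] g 0.02361650511955374 q [-0.3226 -0.0504  2.1425 -0.0001  1.0497 -1.7268]
xyz [-0.003  1.834  0.018] rot [ 0.02 -0.06 -0.01]
```

View pics/s5.png

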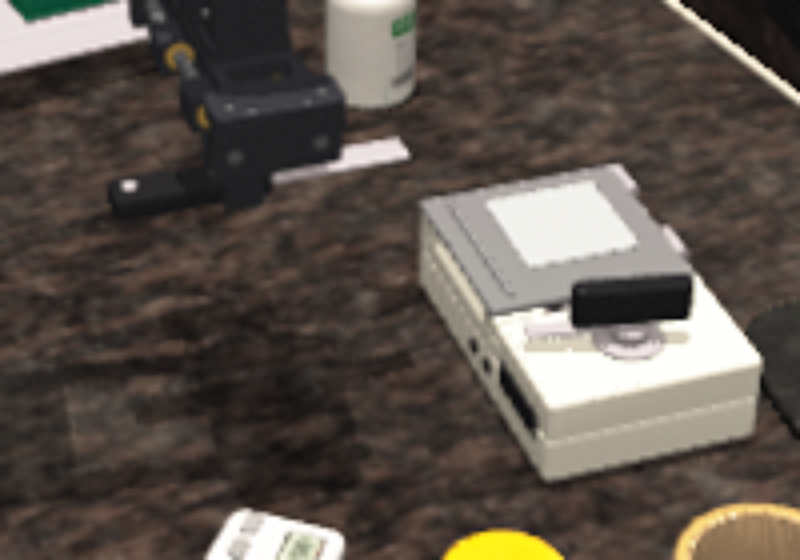

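View pics/t5.png

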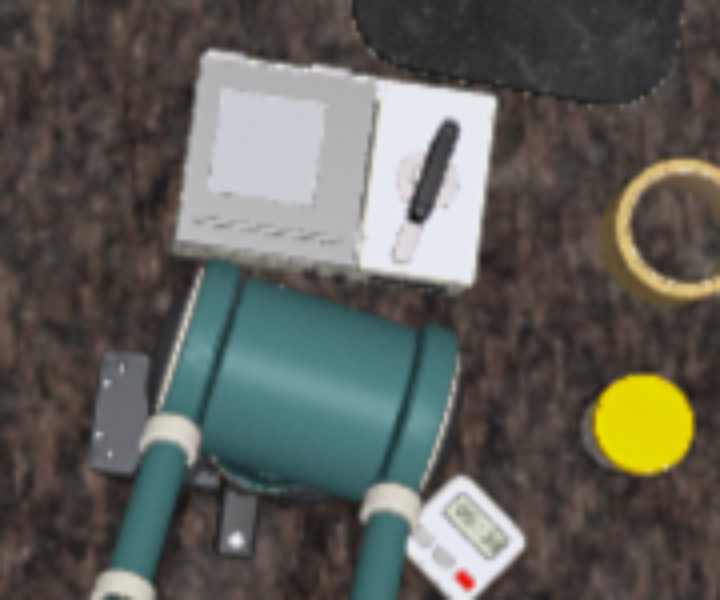

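```bash
python3 -c "
from h import *
u=np.array([np.cos(-.167),np.sin(-.167),0]);v=np.array([-u[1],u[0],0])
T=np.array([.4484,-.1237,.1397])
P=lambda d,y,z:T+u*d+v*y+np.array([0,0,z])
q=proj('scene',[P(.1015,.01,.0072),P(.1015,-.01,.0072),P(-.0685,.012,.0137),P(-.0685,-.012,.0137),P(-.0685,-.012,-.0023)])
print((q-[240,190])*4)
q=proj('scene',[[.578-.0*u[0],-.1453,.0535],[.578,-.1453,.047],[.578,-.1453,.06]])
print((q-[240,190])*4)
"
```

```text
[[394.7114 136.99  ]
 [407.0561 155.4176]
 [100.6051 178.5122]
 [111.7153 202.1076]
 [113.0487 226.5464]]
[[445.1373 270.7275]
 [444.7887 279.6833]
 [445.4876 261.726 ]]
```

```bash
python3 -c "
from h import *
im=snapshot('scene')
c=cv2.resize(im[215:255,262:352],None,fx=8,fy=8,interpolation=cv2.INTER_CUBIC)
u=np.array([np.cos(-.167),np.sin(-.167),0]);v=np.array([-u[1],u[0],0])
T=r.sense()['tcp_pos']
P=lambda d,y,z:T+u*d+v*y+np.array([0,0,z])
q=proj('scene',[P(.1015,.01,.0072),P(.1015,-.01,.0072),P(.0215,-.01,.0072),P(-.0685,.012,.0137),P(-.0685,-.012,.0137),P(-.0685,-.012,-.0023),P(.0215,-.012,-.0023)])
for a in (q-[262,215]+.5)*8: cv2.circle(c,tuple(int(x) for x in a),3,(0,0,255),-1)
cv2.imwrite('pics/s6.png',c)
"
```

```text
(no output)
```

View pics/s6.png

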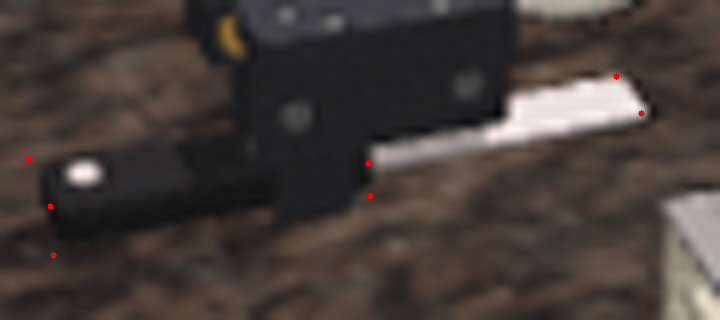

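Request:
{"fn": "apply_moves", "kwargs": {
  "xyz": [
    [0,0.9,0.02],
    [0,1.6,0.02],
    [0,1.83,0.02],
    [0,1.83,0.02],
    [0,1.83,0.02]
  ],
  "delta_rot": [
    [0,0,0],
    [0,0,0],
    [0,0,0],
    [0,0,0],
    [0,0,0]
  ],
  "hand": [15,15,15,15,15]
}}

```text
clock: 17.62
tcp_pos: [0.4505, -0.1217, 0.0498]
tcp_rot: [0.705, -0.06, 0.062, -0.704]
ft_force: [0.2, 0.1, -1.1]
grip_width: 0.0232
```

```bash
python3 -c "
from h import *
st()
im=snapshot('scene')
c=cv2.resize(im[220:290,310:400],None,fx=8,fy=8,interpolation=cv2.INTER_CUBIC)
u=np.array([np.cos(-.172),np.sin(-.172),0]);v=np.array([-u[1],u[0],0])
T=r.sense()['tcp_pos']
P=lambda d,y,z:T+u*d+v*y+np.array([0,0,z])
m=np.array([.578,-.1453,0]);z=lambda h:np.array([0,0,h])
q=proj('scene',[P(.1015,.01,.0072),P(.1015,-.01,.0072),P(.1015,-.01,.0042)]+[m+v*a+z(h) for a in(-.036,.036) for h in (.047,.06)])
for a in (q-[310,220]+.5)*8: cv2.circle(c,tuple(int(x) for x in a),3,(0,0,255),-1)
cv2.imwrite('pics/s7.png',c)
rows([(T+.045*u,Rdown(1.399))])
"
```

```text
17.625 [ 0.4505 -0.1217  0.0498] yaw 1.3991183936170204 F [ 0.2158  0.1248 -1.1323] M [ 0.0398 -0.0241  0.0455] g 0.02316616710691012 q [-0.3173  0.0753  2.2105  0.0001  0.8532 -1.7165]
xyz [ 0.9    0.003 -0.   ] rot [0.02 0.01 0.17]
```

View pics/s7.png

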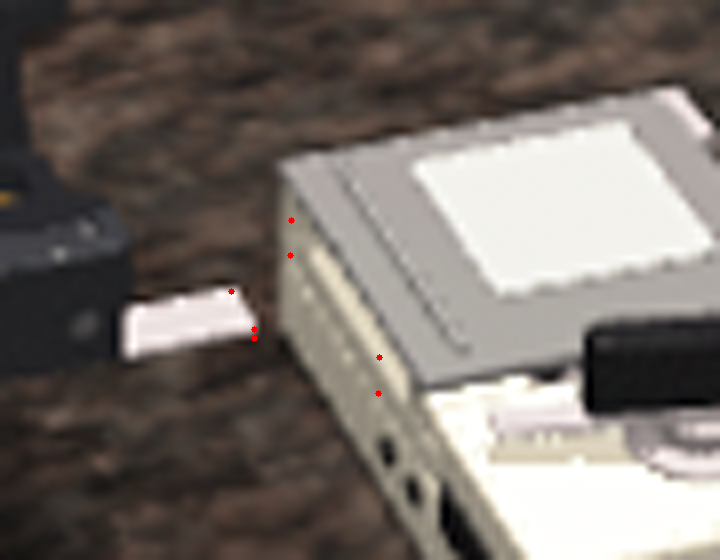

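Request:
{"fn": "apply_moves", "kwargs": {
  "xyz": [
    [0,0.04,0],
    [0.3,0.04,0],
    [0.6,0.04,0],
    [0.8,0.04,0],
    [0.94,0.04,0],
    [0.94,0.04,0]
  ],
  "delta_rot": [
    [0,0,0],
    [0,0,0],
    [0,0,0],
    [0,0,0],
    [0,0,0],
    [0,0,0]
  ],
  "hand": [15,15,15,15,15,15]
}}

```text
clock: 18.42
tcp_pos: [0.4959, -0.1297, 0.0462]
tcp_rot: [-0.705, 0.061, -0.06, 0.705]
ft_force: [-0.0, 0.7, -1.2]
grip_width: 0.0232
```

```bash
python3 -c "
from h import *
st()
im=snapshot('scene')
c=cv2.resize(im[220:290,310:400],None,fx=8,fy=8,interpolation=cv2.INTER_CUBIC)
cv2.imwrite('pics/s8.png',c)
"
```

```text
18.425 [ 0.4959 -0.1297  0.0462] yaw 1.3995595704871786 F [-0.006   0.6621 -1.2485] M [ 0.0181 -0.0457 -0.0218] g 0.023247239091156113 q [-0.3043  0.1644  2.117  -0.      0.8604 -1.7038]
```

View pics/s8.png

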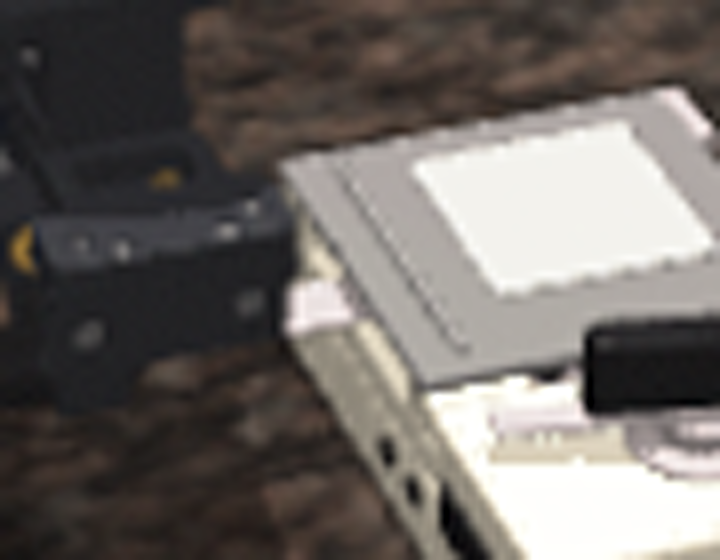

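Request:
{"fn": "apply_moves", "kwargs": {
  "xyz": [
    [0,-0.05,0],
    [0,-0.12,0],
    [0,-0.2,0],
    [0.02,-0.3,0],
    [0.05,-0.4,0],
    [0.08,-0.5,0]
  ],
  "delta_rot": [
    [0,0,-2],
    [0,0,-4],
    [0,0,-6],
    [0,0,-8],
    [0,0,-9],
    [0,0,-10]
  ],
  "hand": [15,15,15,15,15,15]
}}

```text
clock: 19.23
tcp_pos: [0.4993, -0.1302, 0.0718]
tcp_rot: [0.707, 0.002, 0.122, -0.696]
ft_force: [1.2, 0.6, -3.1]
grip_width: 0.0235
```

```bash
python3 -c "
from h import *
st()
im=snapshot('scene')
c=cv2.resize(im[200:290,290:400],None,fx=7,fy=6.6,interpolation=cv2.INTER_CUBIC)
cv2.imwrite('pics/s9.png',c)
"
```

```text
19.225 [ 0.4993 -0.1302  0.0718] yaw 1.3994421830565646 F [ 1.2008  0.5502 -3.1208] M [0.0824 0.2495 0.0218] g 0.023451719204521288 q [-0.3206  0.032   2.2178  0.0395  0.7184 -1.7475]
```

View pics/s9.png

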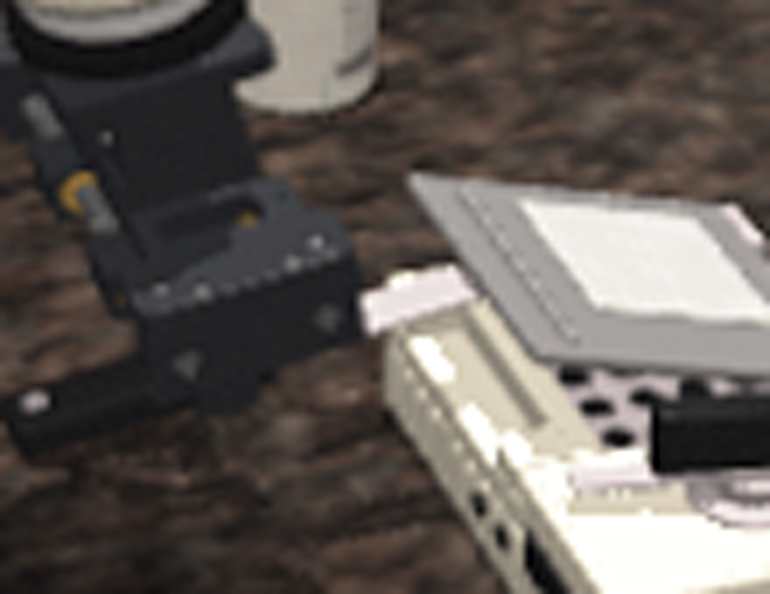

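Request:
{"fn": "apply_moves", "kwargs": {
  "xyz": [
    [0.06,-0.12,0],
    [0.13,-0.24,0],
    [0.21,-0.36,0],
    [0.29,-0.48,0],
    [0.37,-0.6,0],
    [0.45,-0.72,0],
    [0.53,-0.84,0],
    [0.61,-0.95,0],
    [0.61,-0.95,0]
  ],
  "delta_rot": [
    [0,0,-1],
    [0,0,-2],
    [0,0,-3],
    [0,0,-4],
    [0,0,-5],
    [0,0,-6],
    [0,0,-7],
    [0,0,-8],
    [0,0,-8]
  ],
  "hand": [15,15,15,15,15,15,15,15,15]
}}

```text
clock: 20.4
tcp_pos: [0.5214, -0.1342, 0.1244]
tcp_rot: [0.705, 0.051, 0.171, -0.686]
ft_force: [-0.3, 1.0, -1.6]
grip_width: 0.0232
```

```bash
python3 -c "
from h import *
st()
im=snapshot('scene')
c=cv2.resize(im[190:290,290:400],None,fx=7,fy=6,interpolation=cv2.INTER_CUBIC)
cv2.imwrite('pics/s10.png',c)
"
```

```text
20.4 [ 0.5214 -0.1342  0.1244] yaw 1.3992808450488838 F [-0.2547  0.977  -1.5631] M [0.0727 0.1974 0.0487] g 0.023196268351734085 q [-0.3289 -0.0753  2.2326  0.0779  0.6732 -1.7815]
```

View pics/s10.png

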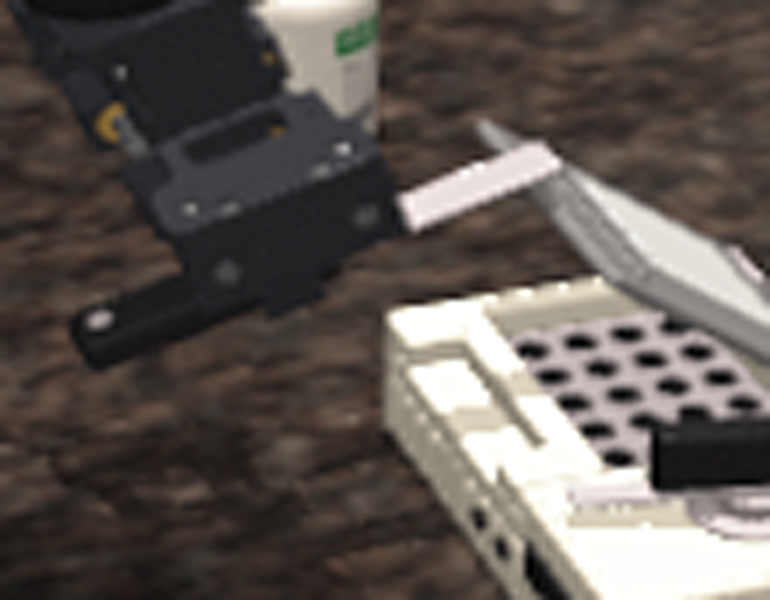

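```bash
python3 -c "
from h import *
yaw=-.17
u=np.array([np.cos(yaw),np.sin(yaw),0]);v=np.array([-u[1],u[0],0])
H=np.array([.7050,-.170,.06])
for th in (0.,.5,.6,.7,.8,.9,1.0):
    e=H-u*.126*np.cos(th)+np.array([0,0,.126*np.sin(th)]); n=np.array([0,0,1])*np.cos(th)+u*np.sin(th)
    q=proj('scene',[e+v*.059+n*.006,e-v*.059+n*.006,e-v*.059]);print(th,((q-[290,190])*[7,6]).round().tolist(),e)
"
```

```text
0.0 [[381.0, 301.0], [509.0, 469.0], [508.0, 482.0]] [ 0.5808 -0.1487  0.06  ]
0.5 [[436.0, 168.0], [571.0, 330.0], [561.0, 343.0]] [ 0.596  -0.1513  0.1204]
0.6 [[457.0, 142.0], [593.0, 303.0], [582.0, 316.0]] [ 0.6025 -0.1524  0.1311]
0.7 [[480.0, 118.0], [619.0, 278.0], [606.0, 290.0]] [ 0.61   -0.1537  0.1412]
0.8 [[506.0, 95.0], [647.0, 253.0], [633.0, 265.0]] [ 0.6185 -0.1551  0.1504]
0.9 [[535.0, 74.0], [677.0, 231.0], [663.0, 242.0]] [ 0.6278 -0.1567  0.1587]
1.0 [[565.0, 54.0], [710.0, 210.0], [694.0, 220.0]] [ 0.6379 -0.1585  0.166 ]
```

Request:
{"fn": "apply_moves", "kwargs": {
  "xyz": [
    [-0.3,-0.09,0],
    [-0.57,-0.18,0],
    [-0.73,0.3,0],
    [-0.88,0.77,0],
    [-0.88,0.77,0],
    [-0.5,0.89,0],
    [-0.12,1.01,0],
    [-0.12,1.01,0]
  ],
  "delta_rot": [
    [0,0,0],
    [0,0,0],
    [0,0,0],
    [0,0,0],
    [0,0,0],
    [0,0,0],
    [0,0,0],
    [0,0,0]
  ],
  "hand": [15,15,15,15,15,15,15,15]
}}

```text
clock: 21.45
tcp_pos: [0.5323, -0.1362, 0.0753]
tcp_rot: [0.705, 0.052, 0.171, -0.686]
ft_force: [-0.5, 0.5, -1.4]
grip_width: 0.0234
```

```bash
python3 -c "
from h import *
st()
im=snapshot('scene')
c=cv2.resize(im[190:290,290:400],None,fx=7,fy=6,interpolation=cv2.INTER_CUBIC)
cv2.imwrite('pics/s11.png',c)
"
```

```text
21.45 [ 0.5323 -0.1362  0.0753] yaw 1.3996252240098999 F [-0.4668  0.4907 -1.4368] M [0.0265 0.1783 0.021 ] g 0.023398164804193662 q [-0.3252  0.02    2.2489  0.0892  0.5609 -1.793 ]
```

View pics/s11.png

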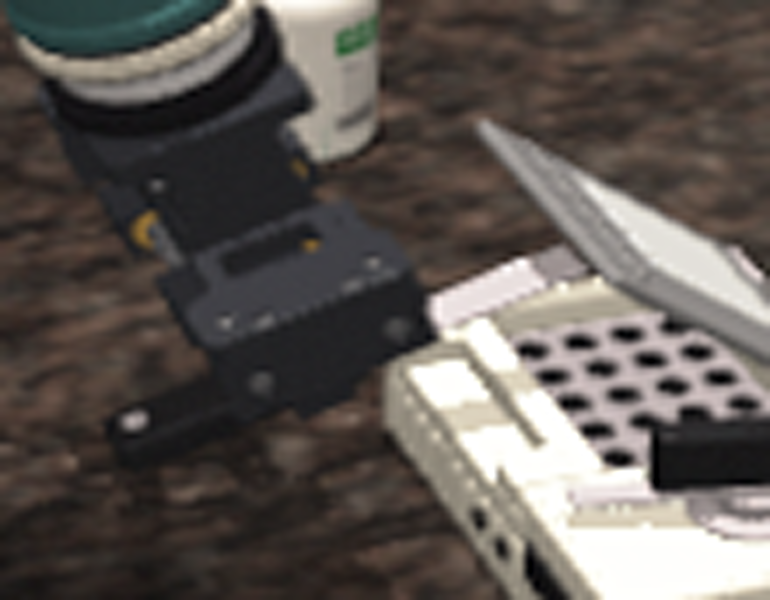

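Request:
{"fn": "apply_moves", "kwargs": {
  "xyz": [
    [0.12,-0.06,0],
    [0.25,-0.13,0],
    [0.38,-0.19,0],
    [0.5,-0.25,0],
    [0.63,-0.32,0],
    [0.63,-0.32,0]
  ],
  "delta_rot": [
    [0,0,0],
    [0,0,0],
    [0,0,0],
    [0,0,0],
    [0,0,0],
    [0,0,0]
  ],
  "hand": [15,15,15,15,15,15]
}}

```text
clock: 22.25
tcp_pos: [0.5564, -0.1402, 0.0994]
tcp_rot: [0.705, 0.051, 0.171, -0.686]
ft_force: [1.5, -0.1, -1.4]
grip_width: 0.0236
```

```bash
python3 -c "
from h import *
st()
im=snapshot('scene')
c=cv2.resize(im[190:290,290:400],None,fx=7,fy=6,interpolation=cv2.INTER_CUBIC)
cv2.imwrite('pics/s12.png',c)
"
```

```text
22.25 [ 0.5564 -0.1402  0.0994] yaw 1.3995645265794092 F [ 1.5262 -0.0754 -1.398 ] M [ 0.0405  0.1743 -0.0001] g 0.023581971188324148 q [-0.3169  0.0303  2.1838  0.0778  0.616  -1.7729]
```

View pics/s12.png

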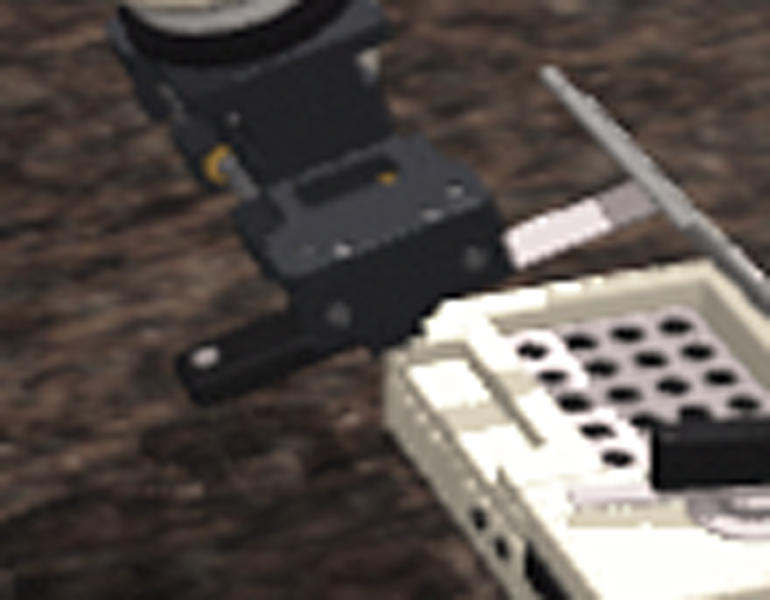

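Request:
{"fn": "apply_moves", "kwargs": {
  "xyz": [
    [-0.4,-0.12,0],
    [-1.0,-0.33,0],
    [-1.6,-0.52,0],
    [-1.9,-0.62,0],
    [-1.9,-0.62,0],
    [-1.9,-0.62,0]
  ],
  "delta_rot": [
    [0,0,0],
    [0,0,0],
    [0,0,5],
    [0,0,12],
    [0,0,18],
    [0,0,18]
  ],
  "hand": [15,15,15,15,15,15]
}}

```text
clock: 23.05
tcp_pos: [0.4592, -0.1235, 0.0993]
tcp_rot: [0.705, -0.059, 0.062, -0.704]
ft_force: [0.2, -0.5, -1.8]
grip_width: 0.0238
```

```bash
python3 -c "
from h import *
st()
rows([((.46,.03,.1),Rdown(1.4)),((.46,.03,.02),Rdown(1.4)),((.46,.03,.0025),Rdown(1.4))])
"
```

```text
23.05 [ 0.4592 -0.1235  0.0993] yaw 1.3998089076565752 F [ 0.1931 -0.4713 -1.813 ] M [ 0.0178 -0.01    0.0141] g 0.02378357857712778 q [-0.3153  0.0184  2.1594  0.0002  0.9604 -1.7152]
xyz [-0.506 -0.016  3.028] rot [ 0.02 -0.01  0.19]
xyz [-0.511  1.584  3.028] rot [ 0.02 -0.01  0.19]
xyz [-0.512  1.934  3.029] rot [ 0.02 -0.01  0.19]
```

Request:
{"fn": "apply_moves", "kwargs": {
  "xyz": [
    [-0.25,0,1.0],
    [-0.5,0,2.0],
    [-0.5,0,3.02],
    [-0.5,0.6,3.02],
    [-0.5,1.2,3.02],
    [-0.5,1.5,3.02],
    [-0.5,1.5,3.02]
  ],
  "delta_rot": [
    [0,0,0],
    [0,0,0],
    [0,0,0],
    [0,0,0],
    [0,0,0],
    [0,0,0],
    [0,0,0]
  ],
  "hand": [15,15,15,15,15,15,15]
}}

```text
clock: 23.92
tcp_pos: [0.4565, 0.03, 0.0226]
tcp_rot: [0.705, -0.061, 0.06, -0.704]
ft_force: [0.6, -0.6, -0.7]
grip_width: 0.0234
```

```bash
python3 -c "
from h import *
st()
T=r.sense()['tcp_pos']
u=np.array([np.cos(-.17),np.sin(-.17),0]);v=np.array([-u[1],u[0],0])
P=lambda d,y,z:T+u*d+v*y+np.array([0,0,z])
im=snapshot('scene')
c=cv2.resize(im[200:280,250:370],None,fx=6.6,fy=6.6,interpolation=cv2.INTER_CUBIC)
q=proj('scene',[P(.1015,.01,.0072),P(.1015,-.01,.0072),P(.0215,-.01,.0072),P(-.0685,.012,.0137),P(-.0685,-.012,.0137),P(-.0685,-.012,-.0023)])
for a in (q-[250,200]+.5)*6.6: cv2.circle(c,tuple(int(x) for x in a),3,(0,0,255),-1)
cv2.imwrite('pics/s13.png',c)
rows([(T*[1,1,0]+[0,0,.0025],Rdown(1.4))])
"
```

```text
23.925 [0.4565 0.03   0.0226] yaw 1.3991312599603625 F [ 0.6231 -0.5814 -0.6816] M [-0.0007 -0.0274 -0.0641] g 0.023414761393639492 q [ 0.0112  0.1071  2.2406  0.0002  0.7958 -1.3881]
xyz [-0.023  0.423 -0.003] rot [-0.01 -0.06  0.  ]
```

View pics/s13.png

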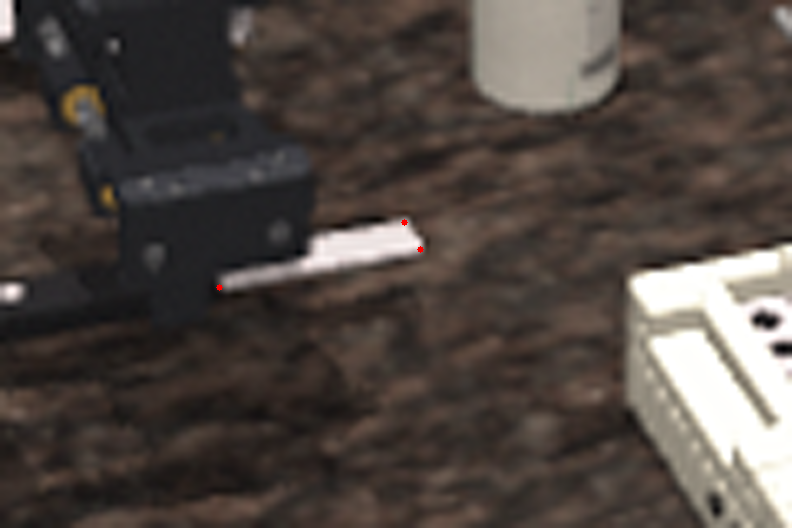

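Still level in the grip. Lower the last 20 mm, release, and rise.

Request:
{"fn": "apply_moves", "kwargs": {
  "xyz": [
    [0,0.2,0],
    [0,0.35,0],
    [0,0.4,0],
    [0,0.4,0],
    [0,0.4,0]
  ],
  "delta_rot": [
    [0,0,0],
    [0,0,0],
    [0,0,0],
    [0,0,0],
    [0,0,0]
  ],
  "hand": [15,15,15,15,15],
  "force": 20
}}

```text
clock: 24.6
tcp_pos: [0.4581, 0.0302, 0.0038]
tcp_rot: [-0.705, 0.06, -0.061, 0.705]
ft_force: [0.3, -0.3, -0.9]
grip_width: 0.0237
```

Request:
{"fn": "apply_moves", "kwargs": {
  "xyz": [
    [0,0,0],
    [0,0,0],
    [0,0,0],
    [0,0,0],
    [0,-0.6,0],
    [0,-1.8,0],
    [0,-3.0,0],
    [0,-3.0,0],
    [0,-3.0,0]
  ],
  "delta_rot": [
    [0,0,0],
    [0,0,0],
    [0,0,0],
    [0,0,0],
    [0,0,0],
    [0,0,0],
    [0,0,0],
    [0,0,0],
    [0,0,0]
  ],
  "hand": [40,50,50,50,50,50,50,50,50]
}}

```text
clock: 25.72
tcp_pos: [0.4576, 0.0302, 0.1535]
tcp_rot: [-0.704, 0.06, -0.061, 0.705]
ft_force: [-0.2, -0.1, -0.5]
grip_width: 0.05
```

```bash
python3 -c "
from h import *
st()
im=snapshot('scene');cv2.imwrite('pics/s14.png',im)
for n in ['cup','timer','bottle','opener']:
    print(n,[(round(x['p'],2),w('scene',x['location'])) for x in pinpoint(n,'scene')[:1]])
cv2.imwrite('pics/s14z.png',cv2.resize(im[190:310,240:440],None,fx=4,fy=4))
"
```

```text
25.725 [0.4576 0.0302 0.1535] yaw 1.3994434699046532 F [-0.1535 -0.1078 -0.4774] M [ 0.0265  0.0487 -0.0442] g 0.0500161424568616 q [ 0.0115 -0.0796  2.1417  0.      1.0792 -1.3879]
cup [(0.84, array([ 0.4681, -0.3923, -0.0022]))]
timer [(0.58, array([ 0.3931, -0.2778, -0.0002]))]
bottle [(0.92, array([ 0.6837,  0.1327, -0.0034]))]
opener [(0.74, array([0.4355, 0.0351, 0.0045]))]
```

View pics/s14z.png

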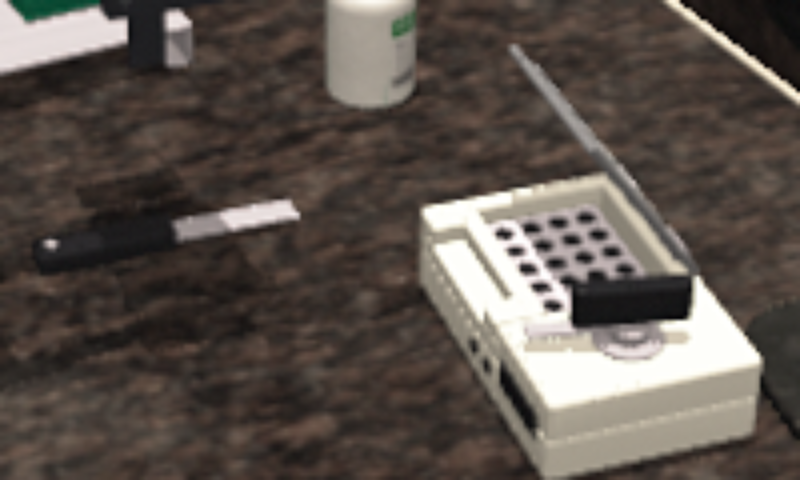

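```bash
python3 -c "
from h import *
print(order.job_done())"
```

```text
the job is handed in; nothing more can be done
None
```

I finished the job and handed it in at about 26 s of the 72 s allowed. The hand-in reports no verdict, so what follows is from my own last checks.

- **Knob:** It broke free after three swings each way. I turned it counter-clockwise to about 1.35 rad, judged from the wrist picture. The tongue is clear of the cover, and I released the knob.
- **Opener:** I drew it out by its blade, laid it down, and took it again by its handle with the blade level. The blade went into the notch without touching anything.
- **Cover:** The first lift raised it to about 0.7 rad, where the blade tip slipped past the front edge. I set the tip under the cover again and pushed it to about 0.93 rad, judged from the picture. It stood open by itself after I drew the blade away.
- **Final state:** The opener lies flat on the open worktop, about 0.27 m from the riser's centre. The gripper is open about 0.15 m above the worktop, clear of everything. The cup, timer and bottle read within about 4 mm of where they were at the start, which is the networks' accuracy.

The cover and knob angles are estimates from the pictures. I had no joint readings to check them against. No check failed at the end. The only disagreement was between early estimates of the notch, which differed by about 5 mm and did no harm.

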